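# Press the specimen three clicks and hold

## Robot

A 7-joint arm with a two-finger parallel gripper is mounted at the origin on a cart in front of the work surface, level with it; the furniture and walls round the work are solid. World frame = base frame: x ahead of the robot, y to its left, z up, the work surface at z = 0. Lengths are in m, angles in degrees, forces in N, time in s.
With the tool pointing down it reaches from about 0.4 to 0.925 m from the base axis. Payload 4.1 kg.
Tool frame: the origin (TCP) lies midway between the tips of the shut fingers; the grasp point (between the pads) lies 19 mm behind it (arm.grip_point_offset is the distance from the TCP to the grasp point, in m); z points along the fingers, y is the line along which they close (so a half turn about z gives the same grasp; the last joint's range is limited). The gripper opens to 85 mm and grips with 20 to 120 N. Pads are 22 mm wide; open, the fingers measure 114 mm over their backs; the gripper's body (76 mm by 85 mm) begins 54 mm behind the grasp point. The pads swing forward as they close: fully open they stand 13 mm farther back than shut.
Start: joints at [-71.161, 22.827, 2.584, 88.041, -1.071, 69.15, -2.905], TCP at [0.27, 0.591, 0.231] pointing down, gripper open.
Joint ranges: [-161.44, 161.44], [-28.35, 127.94], [-78.24, 83.42], [0, 140.83], [-78.03, 258.03], [13.02, 114.36], [-168.23, 168.23]. Speed limits (degrees/s): [147.25, 147.25, 180, 180, 180, 180, 180].

## Interface

Orientations are given as [roll, pitch, yaw] about the fixed x, y, z axes, in that order (R = Rz(yaw) Ry(pitch) Rx(roll)).
In Python, from bench import arm, camera, camera_info, monitor gives the robot as it stands. The module is installed in compiled form; this text tells all that it offers. Calls block until the motion is done:
- arm.reach(position, orientation): joint-space move of the TCP to a pose.
- arm.move_straight(position, rot=None, v=0.15): straight line of the TCP; rot=None keeps the orientation; v is the mean speed in m/s.
- arm.movej(angles): joint-space move.
- arm.set_gripper(opening, strength=None): opening from 0.0 (shut) to 1.0 (fully open); strength is the grip in N (None keeps the last); returns when the fingers have stopped.
- arm.wait(seconds).
- arm.ik(position, orientation): joint angles nearest the present ones, or None.
- camera(name): name is "scene" or "top"; returns the picture (400x640x3 uint8, red, green, blue); there is no depth.
- camera_info(name): a dict with "fx", "fy", "cx", "cy" (pixels), "extrinsics" (4x4, takes a point from camera to world coordinates). Camera axes: x right, y down, z forward; pixel columns grow to the right and rows downward; lengths in m; the calibration is good to about 2 mm. A picture is of the moment at which its call begins. camera_info takes no time and is no camera call.
A pose or a line that the arm cannot do raises arm.Unreachable and nothing moves.
- arm.hand_in(): hands the job in; it is judged then, once.
Readings, each from a call of its own:
- monitor.get_time(): time.
- monitor.get_joint_positions(): joint angles.
- monitor.get_joint_velocities(): joint speeds.
- monitor.get_joint_torque(): joint torques, N m.
- monitor.get_tool_pos(): TCP position.
- monitor.get_tcp_rot(): TCP orientation.
- monitor.get_contact_force(): force on the tool from outside, world axes, zero at the start.
- monitor.get_torque(): the same for the moment, N m.
- monitor.get_opening(): opening from 0.0 (shut) to 1.0 (fully open).
- monitor.get_grasp_force(): force on a finger pad.
Only numpy, scipy, OpenCV 4.12 (cv2) and the standard library are available. Lean on these libraries where they do the work, as an engineer would, in place of code of your own. Each camera call takes 0.05 s, during which the arm holds its last target. There are 200 camera calls.

## Task

Shut the specimen compressor's hinged cover by pressing its front lip down until the spring catch snaps and keeps it shut, then let go of the cover. Next draw the lever by its upright knob clockwise (seen from above) through exactly three clicks, feeling each ratchet tooth pass the spring roller; a fourth click would crush the specimen. The lever springs back when let go, so finish while still holding its knob in the third notch, with the things lying around left where they are.

Things in the scene. Friction and masses are not known exactly. Their poses are not given: they have to be found in the camera images.
- compressor: Specimen compressor fixed to the table: aluminium base 138 x 136 mm, 14 mm high, with a chamber block (92 x 72 mm, top at 46 mm) on four pillars over a steel ratchet ring. Origin on the table, on the upright axis of window and ring. x runs from the catch at the front (towards the robot) to the cover hinge at the back, y to the left, z up.
- cover: Cover plate 92 x 64 x 8 mm with window. Origin on its hinge axis (along y), 42 mm behind and 48 mm above the compressor's origin; x points from the lip to the hinge; z is upright when shut. It stays at any angle (start: 0.35 to 0.8 rad open). It meets the catch at 0.11 rad; pressing on takes up to 8 N at the lip, and past 0.05 rad the catch snaps over its latch bar and holds it shut at 0 rad.
- cover_lip (a point): Point on the upper face of the cover's ribbed front lip, where to press: 80 mm from the hinge axis, in the middle; 56 mm above the table when the cover is shut.
- press_lever: Steel ring with lever arm, turning about the compressor's upright axis. Origin on the axis, 14.5 mm above the table; x along the arm. At the start the arm is on its stop, 0.96 rad clockwise from the compressor's x axis (right and a little back). It turns clockwise up to 1.42 rad; a spring drives it back to the stop with 5.7 N at the knob, 7.6 N after 1 rad. Arm: 13 mm wide, top at 22.5 mm.
- lever_knob (a point): Centre of the upright round black knob at the lever's end, 95 mm from the axis, 50 mm above the table; the knob is 14 to 15 mm across and reaches from 22 to 69 mm above the table.
- click_roller (a point): Spring roller of the click block (small block with thumbscrew on the compressor's left, clamped a little differently each time): its centre when in a notch, 41 mm from the axis. As a tooth meets it the resistance at the knob rises by 4 N; it sinks to the spring's own on the tooth's top, then 2 to 4 N lower as the roller drops behind: a click. First top after 0.2 to 0.4 rad of travel.
- notch_3 (a point): Third notch of the ratchet ring (five round teeth 0.28 rad apart), between the third and fourth tooth: where the roller's centre lies after three clicks, 41 mm from the axis. It turns with the lever.
- notch_4 (a point): Fourth notch, beyond the fourth tooth, 0.28 rad on from the third: one click too many when the roller reaches it.
- tweezers: Fine steel tweezers 12 x 118 x 9 mm lying in front of the compressor, not to be moved. Origin at the centre of the underside, long along y.
- spare_dish: Flat round clear dish, 63 mm across, 16 mm high, near the table's front edge, not to be moved. Origin at the centre of its underside.
- bottle_pvp: Small bottle, 28 mm across, 56 mm high, behind the compressor, not to be moved. Origin at the centre of its underside.
- bottle_oil: Larger bottle, 48 mm across, 89 mm high, behind the compressor, not to be moved. Origin at the centre of its underside.
- capsule: Small flat needle capsule 24 x 78 x 20 mm behind the compressor at the right, not to be moved. Origin at the centre of its underside, long along y.

How it is judged (in metres and radians):
On the way:
1. the cover is shut and kept by the catch with nobody touching it, the lever still at rest (angle between cover's own z axis and vertical below 0.025 rad and contact force between each of the arm, the fingers and cover below 0.1 N and distance of lever_knob from where it was at the start of the episode below 0.015 m), for 0.2 s.
At the end, for the whole second after the job is handed in: The cover is shut (within 0.025 rad) under its catch with the robot off it, the lever rests still with its third notch at the spring roller (within 4.5 mm, about 0.11 rad either way), and the fingers hold the lever with at least 1 N (angle between cover's own z axis and vertical below 0.025 rad and contact force between the arm and cover below 0.1 N and horizontal distance between notch_3 and click_roller below 0.0045 m and contact force between the fingers and press_lever above 1 N and angular speed of press_lever below 0.1 rad/s); the arm keeps its last pose, push and grip.
It fails at once if the lever was drawn a fourth click (horizontal distance between notch_4 and click_roller below 0.0045 m).
It fails at once if the lever was drawn while the cover was not shut (angle between cover's own z axis and vertical above 0.06 rad and distance of lever_knob from where it was at the start of the episode above 0.025 m).
It fails at once if something lying around was moved (distance of any of tweezers, spare_dish, bottle_pvp, bottle_oil, capsule from where it was at the start of the episode above 0.02 m).
It also fails if it takes over 61 s, if anything falls off the work surface, if the arm or the gripper's body presses on something with over 40 N, if the wrist force passes 120 N, or if a joint passes its speed limit or range.

## Working session

There is one attempt and no reset: what is moved stays moved. The work goes in short steps, each a Python script; the robot and the scene stay as the last script left them, time stands still between calls to the robot, and variables do not carry over. Pictures are saved under pics/ and viewed, at most 10 in all, crops included, and the job is handed in when it is done.

```bash
mkdir -p pics
python3 - <<'E'
from bench import arm,camera,camera_info,monitor
import cv2,numpy as np
np.set_printoptions(precision=4,suppress=True)
for n in("scene","top"):
    im=camera(n); np.save(f"pics/{n}0.npy",im); cv2.imwrite(f"pics/{n}0.png",im[...,::-1])
    i=camera_info(n); print(n,i["fx"],i["fy"],i["cx"],i["cy"]); print(np.array(i["extrinsics"]))
print(monitor.get_time(),monitor.get_tool_pos(),monitor.get_tcp_rot(),monitor.get_contact_force())
E
```

```text
scene 389.71487086185203 389.71487086185203 314.4318747828534 202.1628317322401
[[ 0.5091 -0.5218  0.6845 -0.0658]
 [-0.8604 -0.3275  0.3903 -0.442 ]
 [ 0.0205 -0.7877 -0.6157  0.6284]
 [ 0.      0.      0.      1.    ]]
top 473.4902241978079 473.4902241978079 315.6518109835781 210.87799149103097
[[-0.0194 -0.996   0.087   0.4632]
 [-0.9997  0.0206  0.0124 -0.1156]
 [-0.0142 -0.0867 -0.9961  1.152 ]
 [ 0.      0.      0.      1.    ]]
0.1 [0.2694 0.5909 0.2303] [-179.8955    0.0085  155.4965] [-0.4448  0.2768  0.136 ]
```

View pics/scene0.png

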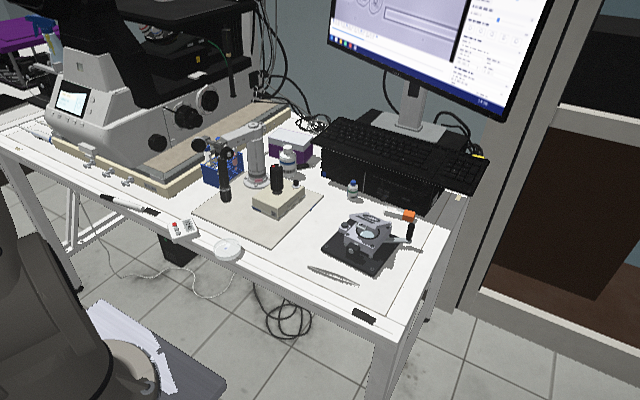

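View pics/top0.png

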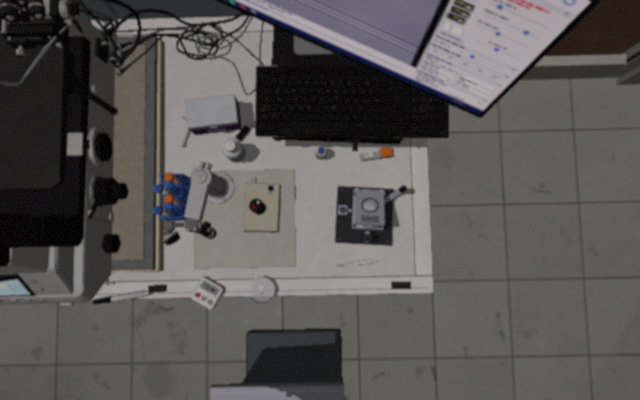

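The scene view shows the compressor at about (365,240), its knob at (410,230), the tweezers at (333,275) and the capsule at (405,214). In the top view the base spans about (337..393, 187..243) and the knob is near (404,190). I'll enlarge both.

Run:
```python
import cv2,numpy as np
s=np.load("pics/scene0.npy")[195:295,300:435,::-1]; t=np.load("pics/top0.npy")[140:280,320:440,::-1]
a=cv2.resize(s,None,fx=5.9,fy=5.9,interpolation=cv2.INTER_CUBIC);cv2.imwrite("pics/s1.png",a)
a=cv2.resize(t[35:115],None,fx=6,fy=6,interpolation=cv2.INTER_CUBIC);cv2.imwrite("pics/t1.png",a)
```

```text
(no output)
```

View pics/s1.png

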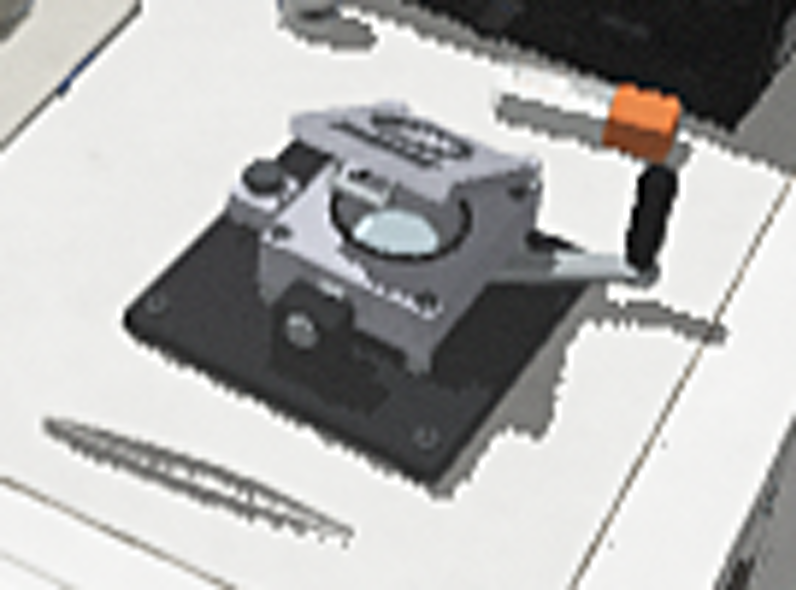

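View pics/t1.png

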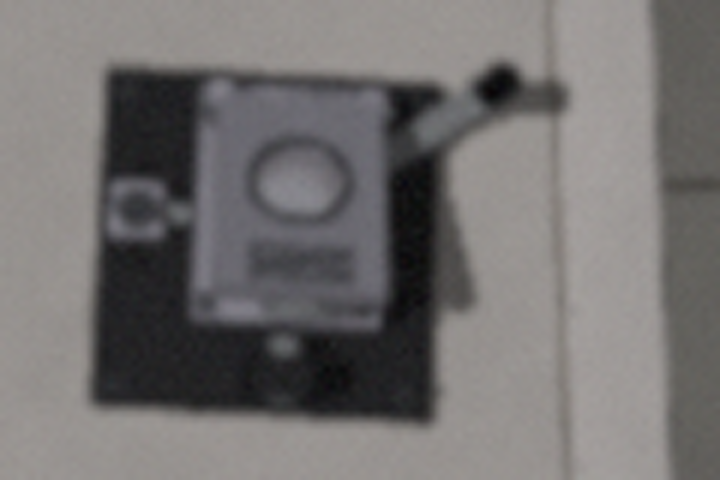

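The crops show these features:
- **Base:** dark in the top crop, with corners near (108,68), (440,85), (432,420) and (95,403).
- **Knob:** top at about (498,80) in the top crop. In the scene crop its axis runs from (660,170) down to (643,265).
- **Lip:** front edge from (292,128) to (462,197) in the scene crop, and from (190,320) to (383,330) in the top crop.

Next I'll measure with masks and rays.

```bash
cat > h.py <<'E'
import cv2,numpy as np
from bench import arm,camera,camera_info,monitor
np.set_printoptions(precision=4,suppress=True)
def ray(n,uv):
    i=camera_info(n);E=np.array(i["extrinsics"])
    d=E[:3,:3]@np.array([(uv[0]-i["cx"])/i["fx"],(uv[1]-i["cy"])/i["fy"],1]);return E[:3,3],d/np.linalg.norm(d)
def plane(n,uv,z):
    o,d=ray(n,uv);return o+d*(z-o[2])/d[2]
def tri(a,b):
    (o,d),(p,e)=ray("scene",a),ray("top",b)
    s=np.linalg.lstsq(np.c_[d,-e],p-o,rcond=None)[0];P,Q=o+s[0]*d,p+s[1]*e
    return (P+Q)/2,np.linalg.norm(P-Q)
S=lambda x,y:((x+.5)/5.9-.5+300,(y+.5)/5.9-.5+195)
T=lambda x,y:((x+.5)/6-.5+320,(y+.5)/6-.5+175)
E
python3 - <<'E'
from h import *
t=cv2.cvtColor(np.load("pics/top0.npy"),cv2.COLOR_RGB2GRAY)
roi=np.zeros_like(t);roi[180:250,330:420]=1
m=((t<75)&(roi>0)).astype(np.uint8)
n,l,st,c=cv2.connectedComponentsWithStats(m)
for k in range(1,n):
    if st[k,4]>6: print(k,st[k],c[k])
k=1+np.argmax(st[1:,4])
pts=np.argwhere(l==k)[:,::-1]
for z in(0.014,):
    w=np.array([plane("top",p,z)[:2] for p in pts],np.float32)*1000
    r=cv2.minAreaRect(cv2.convexHull(w));print("rect mm",r);print(cv2.boxPoints(r))
C=[plane("top",T(*p),.014) for p in((108,68),(440,85),(432,420),(95,403))];print("hand corners",np.array(C),np.mean(C,0))
D=[plane("scene",S(*p),.014) for p in((126,312),(440,482))];print("scene left,front corner",np.array(D))
for nm,a,b in(("knob top",(662,168),(500,79)),("lip L",(292,128),(193,318)),("lip R",(465,195),(383,326)),("baseL",(126,312),(95,403)),("baseF",(440,482),(432,420)),("arm end",(645,275),(484,95)),("click screw",(266,177),(137,205))):
    print(nm,*tri(S(*a),T(*b)))
print("knob z=.069 top",plane("top",T(500,79),.069),"scene",plane("scene",S(662,168),.069))
E
```

```text
1 [ 336  187   59   58 1746] [362.9347 221.0487]
2 [399 186   9   8  45] [402.8889 189.3556]
8 [362 199   5   5   8] [363.625 200.375]
13 [362 217  16   5  47] [370.5957 218.5106]
rect mm ((549.4421997070312, -220.256103515625), (138.566650390625, 134.26063537597656), 85.65229797363281)
[[ 477.2528 -284.251 ]
 [ 611.127  -294.4291]
 [ 621.6316 -156.2612]
 [ 487.7574 -146.0831]]
hand corners [[ 0.6222 -0.1557  0.014 ]
 [ 0.6124 -0.2891  0.014 ]
 [ 0.4779 -0.2814  0.014 ]
 [ 0.4873 -0.1473  0.014 ]] [ 0.5499 -0.2184  0.014 ]
scene left,front corner [[ 0.4837 -0.1484  0.014 ]
 [ 0.4687 -0.2839  0.014 ]]
knob top [ 0.6078 -0.3052  0.0667] 0.0022799690452991596
lip L [ 0.519  -0.1873  0.097 ] 0.011646805764434292
lip R [ 0.5139 -0.2567  0.1014] 0.010601775820119034
baseL [ 0.4872 -0.147   0.0104] 0.0008910313820761258
baseF [ 0.4777 -0.2821  0.0042] 0.0016496489296274493
arm end [ 0.6086 -0.308   0.0123] 0.002203380618834833
click screw [ 0.565  -0.1652  0.0291] 0.0003184980255400105
knob z=.069 top [ 0.607  -0.3037  0.069 ] scene [ 0.6057 -0.3068  0.069 ]
```

Run:
```python
from h import *
print("lens scene z46",plane("scene",S(395,235),.046),"block front top",plane("top",T(193,318),.046),plane("top",T(383,328),.046))
t=np.load("pics/top0.npy")[180:240,345:395,::-1].astype(float); s=np.load("pics/scene0.npy")[208:262,338:400,::-1].astype(float)
f=lambda a:cv2.resize(np.clip((a-a.min())*255/(np.percentile(a,98)-a.min()),0,255).astype(np.uint8),(int(a.shape[1]*7.5),int(a.shape[0]*9)) if 0 else None,fx=8,fy=8,interpolation=cv2.INTER_CUBIC)
A,B=f(t[:,:49]),f(s[:,:50]);H=max(len(A),len(B))
pad=lambda a:cv2.copyMakeBorder(a,0,H-len(a),0,0,cv2.BORDER_CONSTANT)
cv2.imwrite("pics/c2.png",np.hstack([pad(A),pad(B)]))
```

```text
lens scene z46 [ 0.5434 -0.2289  0.046 ] block front top [ 0.5189 -0.1853  0.046 ] [ 0.5135 -0.2589  0.046 ]
```

View pics/c2.png

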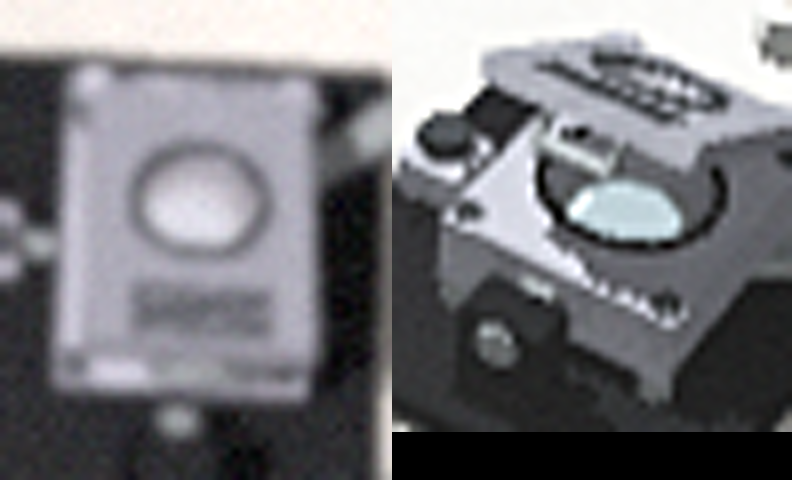

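The left panel (top view) shows the lip edge from about (82,347) to (318,357), with the bright block front strip below it. In the right panel (scene view) the lip edge runs from about (486,72) to (692,165).

```bash
cat >> h.py <<'E'
S2=lambda x,y:(338+(x-392+.5)/8-.5,208+(y+.5)/8-.5)
T2=lambda x,y:(345+(x+.5)/8-.5,180+(y+.5)/8-.5)
YAW=np.radians(-4.3)
AX=np.array([.560,-.2240])
ex=np.array([np.cos(YAW),np.sin(YAW)]);ey=np.array([-ex[1],ex[0]])
def W(p): return np.r_[AX+ex*p[0]+ey*p[1],p[2]]   # compressor->world
def lip(th,r=.08,h=.008): # hinge at x=.042,z=.048 ; opening th
    return W((.042-r*np.cos(th)+h*np.sin(th),0,.048+r*np.sin(th)+h*np.cos(th)))
E
python3 - <<'E'
from h import *
for nm,a,b in(("lipR",(692,165),(318,357)),("lipL",(486,72),(82,347)),("letters",(612,92),(201,307)),("window",(662,75),(201,198))):
    P,e=tri(S2(*a),T2(*b));d=P[:2]-AX;print(nm,P,e,"local",d@ex,d@ey,"angle",np.arctan2(P[2]-.05,.042-d@ex))
for th in(.35,.5,.65,.8): print(th,lip(th))
# IK feasibility
j=np.array(monitor.get_joint_positions())
for yaw in(85.7,-94.3,175.7,-4.3):
    print(yaw,arm.ik(lip(.8)+[0,0,.06],[180,0,yaw]),arm.ik(lip(0),[180,0,yaw]))
for a in(0,.5,1.1):
    f=YAW-.96-a
    P=W((0,0,.031));P[:2]+=.095*np.array([np.cos(f),np.sin(f)])
    for off in(90,-90): print(a,off,np.degrees(f)+off,P,arm.ik(P,[180,0,np.degrees(f)]) if off==90 else arm.ik(P,[180,0,np.degrees(f)+180]))
E
```

```text
lipR [ 0.5221 -0.2541  0.0925] 0.0025943829412846562 local -0.03550526809774797 -0.03284216039804702 angle 0.5015933940026742
lipL [ 0.5271 -0.1901  0.0917] 0.001192044914986316 local -0.03530704526038069 0.031382001760084294 angle 0.4942471868569801
letters [ 0.5374 -0.223   0.0922] 0.00010113932817217382 local -0.02265029817538216 -0.0007286113590569939 angle 0.5778362954255187
window [ 0.5695 -0.2254  0.0761] 0.0005666790929370792 local 0.009588792424181496 -0.0006418957107963795 angle 0.677554041516056
0.35 [ 0.5297 -0.2217  0.0829]
0.5 [ 0.5357 -0.2222  0.0934]
0.65 [ 0.5432 -0.2227  0.1028]
0.8 [ 0.552  -0.2234  0.111 ]
85.7 [-24.5039  32.5757  59.7712 100.8127 -30.9138  64.8911  40.7906] [-24.1996  41.6963  60.1325 110.0563 -44.4606  55.4421  53.0394]
-94.3 [ -29.7516   41.1294   72.5108  100.9061  -41.7772   70.3293 -130.0148] [ -29.201    51.7995   72.2761  110.1444  -56.3544   64.0506 -117.5075]
175.7 [-17.6988  27.3195  47.9556 100.6735 -22.6654  62.1863 123.6001] [ -9.6038  30.6119  36.7433 109.7446 -24.3798  47.5608 125.822 ]
-4.3 [-24.0726  32.1268  58.9326 100.8044 -30.2713  64.6391 -49.7642] [-23.6193  40.9313  59.0017 110.0454 -43.3896  54.8353 -37.8481]
0 90 30.69605166744097 [ 0.6085 -0.3057  0.031 ] [-17.4383  63.5236  72.0697  94.1851 -63.5045  72.0991 -81.0551]
0 -90 -149.30394833255903 [ 0.6085 -0.3057  0.031 ] [ -8.6444  48.2921  49.4891  93.9733 -42.0107  58.0021  85.4745]
0.5 90 2.0481619108998075 [ 0.5634 -0.3189  0.031 ] [ -16.9376   61.3082   72.1019   99.3305  -62.7442   69.8877 -105.0952]
0.5 -90 -177.9518380891002 [ 0.5634 -0.3189  0.031 ] [-11.2174  49.5646  56.7318  99.2064 -47.9791  58.9411  65.2958]
1.1 90 -32.3293057969496 [ 0.5092 -0.3043  0.031 ] [ -19.2203   57.3995   72.165   107.238   -61.3521   66.0402 -135.7684]
1.1 -90 -212.3293057969496 [ 0.5092 -0.3043  0.031 ] [ -2.4951  36.3473  39.5299 106.883  -30.5957  47.8294  20.4371]
```

The lip, lettering and window all give an opening of about 0.50 rad: the window lies 43 mm from the hinge against 42 expected. The knob sits within 1 mm of where the model puts it. Moving to just above the lip.

Run:
```python
from h import *
R=[180,0,175.7]
def go(*a,**k):
    try: arm.move_straight(*a,**k);return 1
    except arm.Unreachable as e: print("unreach",a,e)
for p in([.38,.30,.30],[.46,-.05,.27]):
    go(p,v=.3)
print(monitor.get_time(),monitor.get_tool_pos(),monitor.get_joint_positions())
arm.set_gripper(0,30)
go(lip(.5)+[0,0,.05],R,v=.25)
print(monitor.get_time(),monitor.get_tool_pos(),monitor.get_tcp_rot(),monitor.get_joint_positions(),monitor.get_contact_force())
for n in("scene","top"): np.save(f"pics/{n}1.npy",camera(n))
s=np.load("pics/scene1.npy")[150:290,290:440,::-1];t=np.load("pics/top1.npy")[140:280,320:440,::-1]
cv2.imwrite("pics/d1.png",np.hstack([cv2.resize(s,None,fx=3,fy=3),cv2.resize(t,None,fx=2.8,fy=3)]))
```

```text
2.6667 [ 0.4599 -0.0486  0.2698] [-32.8965   1.2576  34.4596 110.0892  -0.7954  68.9038  67.4645]
4.4917 [ 0.5359 -0.2214  0.1437] [179.9638   0.0177 175.7295] [ -8.8382  23.8355  34.8196 104.1595 -16.0282  56.947  118.2598] [ 1.0295  0.0585 -0.8427]
```

View pics/d1.png

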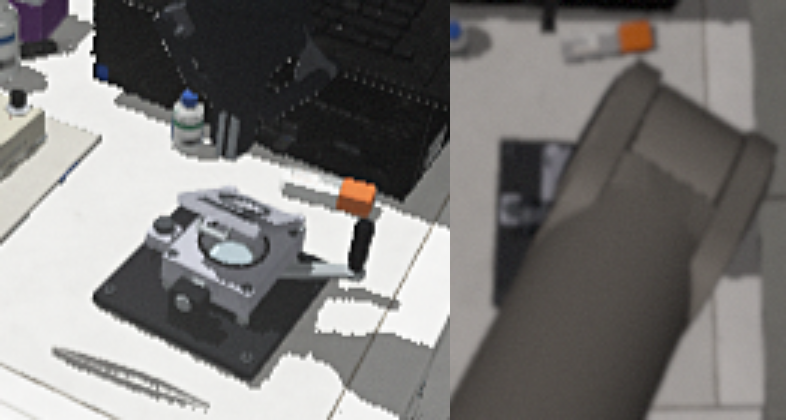

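The shut fingertips at about (228,155) in the left panel hang above the lip, and the arm blocks the top view. Next I'll press along the lip's arc, watching the force.

Run:
```python
from h import *
def p(th,dz=0): return lip(max(th,0))+[0,0,.011*np.tan(max(th,0))+dz]
arm.move_straight(p(.55)+[0,0,.006],v=.1)
b=np.array(monitor.get_contact_force());print("bias",b)
for th in list(np.arange(.5,.14,-.06))+list(np.arange(.14,-.001,-.02)):
    arm.move_straight(p(th),v=.06)
    f=np.array(monitor.get_contact_force())-b
    print("%.2f"%th,monitor.get_tool_pos(),f,"%.2f"%monitor.get_time())
    if f[2]>30:break
for dz in np.arange(-.001,-.0061,-.001):
    if f[2]>25:break
    arm.move_straight(p(0,dz),v=.03)
    f=np.array(monitor.get_contact_force())-b
    print("dz",dz,monitor.get_tool_pos(),f,"%.2f"%monitor.get_time())
```

```text
bias [-0.1946 -0.4217  0.6654]
0.50 [ 0.5353 -0.2221  0.0992] [-0.4614  1.1822 -0.5564] 5.41
0.44 [ 0.5327 -0.2219  0.0942] [ 0.2384  0.2535 -0.8888] 5.66
0.38 [ 0.5303 -0.2217  0.0891] [-1.323   0.9968 -0.5581] 5.91
0.32 [ 0.5282 -0.2215  0.084 ] [ 0.5097  0.4108 -0.4458] 6.16
0.26 [ 0.5264 -0.2214  0.0788] [ 0.745  -0.251  -0.9833] 6.41
0.20 [ 0.5249 -0.2213  0.0735] [-0.6897  1.321  -0.5031] 6.66
0.14 [ 0.5236 -0.2211  0.0682] [ 1.5208  0.7897 -0.5501] 6.91
0.12 [ 0.5236 -0.2213  0.0668] [ 1.0343  0.1057 -1.3617] 7.16
0.10 [ 0.5237 -0.2214  0.0655] [-0.6856  0.1395  2.2655] 7.41
0.08 [ 0.5234 -0.2214  0.0637] [-0.0905  0.7619  3.5015] 7.66
0.06 [ 0.5229 -0.2213  0.0614] [ 0.9081 -0.1856  1.1656] 7.91
0.04 [ 0.5218 -0.2209  0.059 ] [ 0.4553  0.3599 -0.4511] 8.16
0.02 [ 0.522  -0.2211  0.0575] [ 0.8373  0.5266 -0.8241] 8.41
0.00 [ 0.5221 -0.2212  0.056 ] [-0.9605  0.5151 -1.318 ] 8.66
dz -0.001 [ 0.5221 -0.2212  0.0558] [-1.1069  0.8424  4.6963] 8.91
dz -0.002 [ 0.5221 -0.2212  0.0556] [-3.4025  2.6117 11.5293] 9.16
dz -0.003 [ 0.5221 -0.2213  0.0554] [-5.449   3.5063 17.8678] 9.41
dz -0.004 [ 0.5221 -0.2213  0.0552] [-6.5182  3.5783 24.4822] 9.66
dz -0.005 [ 0.5221 -0.2213  0.055 ] [-9.1638  4.978  29.8057] 9.91
```

The catch resisted between 0.10 and 0.06 rad, the force then dropped, and there is a hard stop at 56 mm: it has snapped. Next I'll lift off, open the gripper above the knob and check.

Run:
```python
from h import *
P=np.array(monitor.get_tool_pos());arm.move_straight(P+[0,0,.06],v=.12)
f=YAW-.96
K=np.array([.6080,-.3053,.120])
arm.move_straight(K,[180,0,np.degrees(f)+180],v=.2)
arm.set_gripper(.42)
print(monitor.get_time(),monitor.get_tool_pos(),monitor.get_tcp_rot(),monitor.get_opening(),monitor.get_joint_positions())
im=camera("scene");np.save("pics/scene2.npy",im)
cv2.imwrite("pics/e1.png",cv2.resize(im[150:290,290:440,::-1],None,fx=4,fy=4,interpolation=cv2.INTER_CUBIC))
```

```text
12.1333 [ 0.608  -0.3052  0.1201] [179.9838  -0.0029 120.7028] 0.4216492359799951 [ -6.3736  39.0757  44.9756  90.8149 -30.0761  62.8114  76.9473]
```

View pics/e1.png

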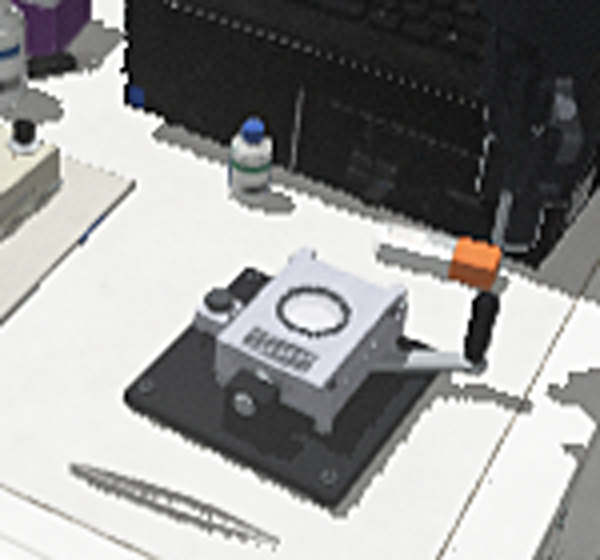

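The cover is shut flat with its window centred at (313,310), and the lever is still on its stop with the open fingers above the knob. I'll check the axis from the window, then descend and grip.

Run:
```python
from h import *
print("window axis",plane("scene",(290+313.5/4-.5,150+310.5/4-.5),.056))
b=np.array(monitor.get_contact_force())
arm.move_straight([.6080,-.3053,.031],v=.1)
print("desc",monitor.get_tool_pos(),np.array(monitor.get_contact_force())-b)
arm.set_gripper(0,45)
print(monitor.get_time(),monitor.get_tool_pos(),monitor.get_opening()*85,monitor.get_grasp_force(),np.array(monitor.get_contact_force())-b,b)
```

```text
window axis [ 0.5562 -0.2251  0.056 ]
desc [ 0.6085 -0.3058  0.0318] [-0.552   1.6447 -0.5074]
13.5417 [ 0.6069 -0.3068  0.0319] 13.836442926849587 43.94918051781133 [-4.2579 -0.4357  2.2982] [ 0.6509 -0.8513  0.5136]
```

Gripped at 13.8 mm, matching the knob, 95 mm from the axis. I'll draw the lever in small steps, logging the tangential force and stopping well short of the third click.

```bash
cat >> h.py <<'E'
import json,os
B=np.array([.65,-.85,.51])
def draw(st,a_to,step=.02):
    """st: dict a (commanded travel), c (centre), r, f0 ; clockwise arc, log (cmd, actual, Ftan, Frad)"""
    c=np.array(st["c"])
    while st["a"]<a_to-1e-6:
        st["a"]=min(st["a"]+step,a_to);f=st["f0"]-st["a"]
        arm.move_straight(np.r_[c+st["r"]*np.array([np.cos(f),np.sin(f)]),st["z"]],[180,0,st["y0"]-np.degrees(st["a"])],v=.05)
        F=[];P=[]
        for _ in range(5):
            F.append(np.array(monitor.get_contact_force())-B);P.append(monitor.get_tool_pos());arm.wait(.02)
        F=np.mean(F,0);P=np.mean(P,0);d=P[:2]-c;g=np.arctan2(d[1],d[0]);u=d/np.linalg.norm(d)
        st["log"].append([st["a"],st["f0"]-g,float(F[:2]@[-u[1],u[0]]),float(F[:2]@u),*P[:2]])
        print("%.3f act %.4f Ft %.2f Fr %.2f |d| %.4f"%(*st["log"][-1][:4],np.linalg.norm(d)))
    json.dump(st,open("st.json","w"));print("t",monitor.get_time(),"grip",monitor.get_grasp_force(),monitor.get_opening()*85)
E
python3 - <<'E'
from h import *
P=np.array(monitor.get_tool_pos());d=P[:2]-AX
st=dict(a=0.,c=list(AX),r=float(np.linalg.norm(d)),f0=float(np.arctan2(d[1],d[0])),z=.0315,y0=120.7,log=[])
print(st);draw(st,.5)
E
```

```text
{'a': 0.0, 'c': [np.float64(0.56), np.float64(-0.224)], 'r': 0.09514823542855229, 'f0': -1.0558992312296347, 'z': 0.0315, 'y0': 120.7, 'log': []}
0.020 act 0.0015 Ft 1.24 Fr -1.69 |d| 0.0951
0.040 act 0.0232 Ft 4.23 Fr -1.66 |d| 0.0952
0.060 act 0.0487 Ft 4.38 Fr -1.94 |d| 0.0953
0.080 act 0.0692 Ft 4.44 Fr -1.99 |d| 0.0953
0.100 act 0.0898 Ft 4.60 Fr -2.48 |d| 0.0954
0.120 act 0.1100 Ft 4.74 Fr -1.51 |d| 0.0954
0.140 act 0.1305 Ft 4.85 Fr -1.34 |d| 0.0955
0.160 act 0.1510 Ft 4.52 Fr -1.73 |d| 0.0955
0.180 act 0.1711 Ft 4.93 Fr -1.74 |d| 0.0955
0.200 act 0.1872 Ft 5.16 Fr -1.11 |d| 0.0956
0.220 act 0.2004 Ft 6.20 Fr -1.08 |d| 0.0956
0.240 act 0.2167 Ft 6.87 Fr -0.59 |d| 0.0957
0.260 act 0.2390 Ft 6.38 Fr -0.66 |d| 0.0957
0.280 act 0.2622 Ft 6.42 Fr -1.06 |d| 0.0958
0.300 act 0.2852 Ft 5.48 Fr -1.22 |d| 0.0959
0.320 act 0.3081 Ft 4.44 Fr -1.04 |d| 0.0959
0.340 act 0.3311 Ft 4.94 Fr -1.43 |d| 0.0960
0.360 act 0.3541 Ft 4.66 Fr -1.14 |d| 0.0961
0.380 act 0.3774 Ft 4.16 Fr -0.54 |d| 0.0961
0.400 act 0.4010 Ft 3.85 Fr 0.31 |d| 0.0962
0.420 act 0.4237 Ft 3.22 Fr -0.63 |d| 0.0962
0.440 act 0.4397 Ft 3.90 Fr 0.04 |d| 0.0962
0.460 act 0.4532 Ft 4.87 Fr 0.46 |d| 0.0962
0.480 act 0.4682 Ft 5.55 Fr 0.68 |d| 0.0963
0.500 act 0.4813 Ft 7.01 Fr 1.07 |d| 0.0963
t 21.875 grip 44.21415447606705 14.032565842317993
```

The first top comes near 0.31 rad, with the drop behind it near 0.42. So tops 2 and 3 should come near 0.59 and 0.87, and the third notch near 1.01. I'll continue to 0.90.

Run:
```python
from h import *
draw(json.load(open("st.json")),.90)
```

```text
0.520 act 0.4991 Ft 7.70 Fr 1.05 |d| 0.0963
0.540 act 0.5215 Ft 6.80 Fr 1.02 |d| 0.0964
0.560 act 0.5445 Ft 6.55 Fr 0.61 |d| 0.0965
0.580 act 0.5671 Ft 5.96 Fr 0.94 |d| 0.0965
0.600 act 0.5896 Ft 5.56 Fr 0.49 |d| 0.0966
0.620 act 0.6120 Ft 5.45 Fr 0.33 |d| 0.0966
0.640 act 0.6344 Ft 5.16 Fr 0.51 |d| 0.0967
0.660 act 0.6568 Ft 4.24 Fr 0.74 |d| 0.0968
0.680 act 0.6789 Ft 3.68 Fr 1.11 |d| 0.0968
0.700 act 0.7007 Ft 3.52 Fr 1.02 |d| 0.0968
0.720 act 0.7169 Ft 4.27 Fr 1.45 |d| 0.0968
0.740 act 0.7311 Ft 5.31 Fr 1.42 |d| 0.0968
0.760 act 0.7457 Ft 6.74 Fr 1.86 |d| 0.0969
0.780 act 0.7591 Ft 7.89 Fr 2.00 |d| 0.0969
0.800 act 0.7778 Ft 8.05 Fr 2.62 |d| 0.0970
0.820 act 0.8000 Ft 7.57 Fr 2.17 |d| 0.0970
0.840 act 0.8226 Ft 7.06 Fr 1.99 |d| 0.0971
0.860 act 0.8447 Ft 6.57 Fr 1.87 |d| 0.0971
0.880 act 0.8670 Ft 5.90 Fr 2.03 |d| 0.0972
0.900 act 0.8891 Ft 5.38 Fr 1.62 |d| 0.0972
t 28.5417 grip 44.29694946404197 13.791252693557517
```

The peaks at 0.220, 0.499 and 0.778 are 0.28 rad apart, as the teeth should be, and the third top has passed. I'll draw on to the middle of notch 3 at about 1.01 rad.

Run:
```python
from h import *
draw(json.load(open("st.json")),1.015)
arm.wait(.5)
st=json.load(open("st.json"));L=np.array(st["log"])[2:]
A=np.c_[2*L[:,4:6],np.ones(len(L))];s=np.linalg.lstsq(A,(L[:,4:6]**2).sum(1),rcond=None)[0]
print("circle fit",s[:2],np.sqrt(s[2]+s[:2]@s[:2]))
print(monitor.get_tool_pos(),monitor.get_contact_force(),monitor.get_grasp_force(),monitor.get_joint_velocities())
im=camera("scene")
cv2.imwrite("pics/g1.png",cv2.resize(im[150:290,290:440,::-1],None,fx=4,fy=4,interpolation=cv2.INTER_CUBIC))
```

```text
0.920 act 0.9113 Ft 5.25 Fr 1.74 |d| 0.0972
0.940 act 0.9332 Ft 4.58 Fr 1.55 |d| 0.0973
0.960 act 0.9550 Ft 4.63 Fr 1.69 |d| 0.0973
0.980 act 0.9768 Ft 4.26 Fr 1.03 |d| 0.0973
1.000 act 0.9931 Ft 4.42 Fr 1.88 |d| 0.0974
1.015 act 1.0038 Ft 5.36 Fr 1.77 |d| 0.0974
t 30.5417 grip 44.31643525414984 13.96822196347929
circle fit [ 0.5577 -0.225 ] 0.09544119298672225
[ 0.5143 -0.3099  0.032 ] [ 4.4766 -4.797   3.7241] 44.318980431053205 [ 0.0113  0.05   -0.0389 -0.0463  0.1205 -0.0079 -0.0509]
```

View pics/g1.png

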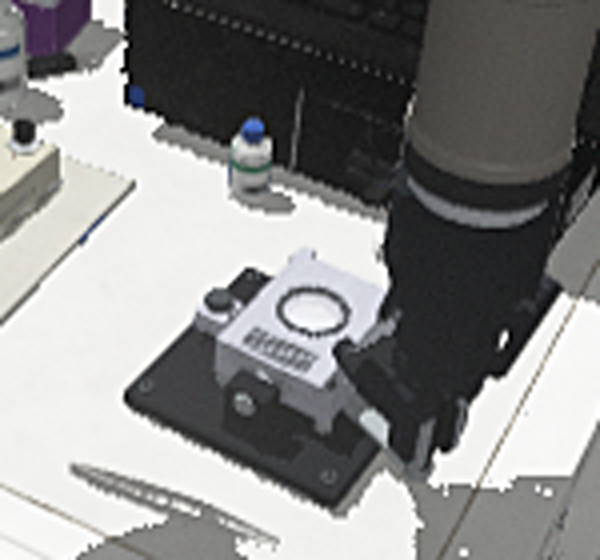

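The picture shows the cover still shut, window at (313,310), with the lever drawn round and held at about (415,460) and the tweezers and bottle where they were. Three clicks are passed and the force is that of the notch bottom. Handing in.

```bash
python3 -c "
from bench import arm,monitor
print(arm.hand_in(),monitor.get_time())"
```

```text
the job is handed in; nothing more can be done
the job is handed in; nothing more can be done
```

The job is handed in: the cover is latched shut, and the lever is still held by its knob in the third notch after three felt clicks, at about 31 s; the judge's verdict was not shown.

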